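# Take the lid off the acclimation box

## Task

Take the black lid off the clear acclimation box for cleaning: raise it until it stands upright on its hinges, lift it straight up off the two hinge pins, and stand it in the free slot of the white drip rack, in line with the slot and centred, handle up, its hinge edge resting on the tray. Never let the lid fall or drop, and leave the other things where they are.

Things in the scene. Friction and masses are not known exactly. Their poses are not given: they have to be found in the camera images.
- box: Clear acrylic acclimation box, black base and rim, fixed, 115 (x) by 190 (y) by 105 mm high. Origin: centre of its underside. Front (handle side) is -x; at the back, +x, are two grey hinge brackets; y runs along the hinge axis. Behind each pin a grey back stop rises 60 mm above the pin (face 18.5 mm behind its axis): an open lid let go past upright stays there, leaning back up to about 18 degrees.
- box_pins (a point): Mid-point between the two steel hinge pins, on the hinge axis, 73.5 mm behind the box's origin and 108 mm above the bench. Pins centred 62 mm either side along box y, each a flat blade 26 mm long, 6 mm thick (x), 14 mm tall (z): the lid's eyes (mouth 9 mm) lift off it only with the lid within about 20 degrees of upright; otherwise they are captive with 1.5 to 5 mm of play.
- lid_mid (a point): Centre of the lid's black panel, 121 (x) by 198 (y) by 6 mm thick; whole lid 0.2 to 0.35 kg. Lid axes: x from the handle towards the hinge eyes, y along the hinge axis, z out of the outer face (up while shut, level when upright). The lid is loose on its pins and falls shut if let go before upright.
- lid_handle (a point): Middle of the lid's red handle rod, on its axis: 14 mm thick, 104 mm clear between its arms, along lid y, in the panel's plane, 100.5 mm from lid_mid towards -x and 175 mm from the hinge axis; 33 mm gap to the panel. With the lid shut it overhangs the box's front, 108 mm above the bench, to be pinched from above; it can turn between the fingers as the lid swings.
- lid_eyes (a point): Mid-point of the axis of the lid's two dark grey hinge eyes (each 16 mm wide along y, 24 mm thick, centred 62 mm either side), 74.5 mm from lid_mid towards lid +x; at box_pins while the lid is on. The eyes open away from the panel and taper and end 13.5 mm beyond this axis; those ends are the feet the lid stands on in the rack.
- rack: White drip rack, fixed: tray 150 (x) by 215 mm (y), floor 10 mm and rim 18 mm above the bench, with three wire loops (6 mm wire, 84 mm wide along y, top 88 mm up) parallel to y: the middle one upright at x = 0, the outer ones at x = -38 and +38 mm, flaring to -46 and +46 at the top. Origin: centre of its underside. The -x slot is free, the +x slot holds a strainer panel.
- rack_slot (a point): Middle of the free slot at the tray floor (x = -19 mm, y = 0, 10 mm up in the rack's frame). The slot runs along the rack's y axis and is 32 mm wide at the foot. The lid may face either way in it. Standing on the floor in it, the lid's handle axis is about 198 mm above the bench.
- lid: The lid as a body; same point and axes as point lid_mid.
- strainer: Dark blue-grey grid panel, 150 mm wide, 124 mm tall, 5 mm thick, standing loose in the rack's +x slot, to be left there. Origin: centre of its underside.
- elbow: Loose dark grey pipe elbow, about 80 mm long and 68 mm high, lying between box and rack; a bystander. Origin: underside.
- magnet: Loose black glass-cleaning magnet, 80 by 45 mm, 71 mm high with its white handle, between box and rack; a bystander. Origin: underside.
- supplement: White bottle with red cap, 62 mm diameter, 150 mm high, out to the left; a bystander. Origin: underside.
- beaker: Blue cup, 72 mm diameter, 85 mm high, out to the right; a bystander. Origin: underside.
- salt_jar: Clear jar with blue cap, 80 mm diameter, 85 mm high, out to the right; a bystander. Origin: underside.
- brush: Cleaning brush, 180 mm long, lying out to the left; a bystander.
- rock: Lump of reef rock, about 95 mm long and 60 mm high, in the middle towards the back; a bystander. Origin: underside.
Not all that is in view belongs to the job. Of the things that look like the lid, the largest one is meant.

How it is judged:
By the outcome, as a careful person would: the job done as asked, in the order asked, and still so for the second after the job is handed in, with the robot touching nothing.
It also fails if it takes over 64 s, if anything falls off the work surface, if the arm or the gripper's body presses on something with over 40 N, if the wrist force passes 120 N, or if a joint passes its speed limit or range.

## Robot

A 6-joint arm with a two-finger parallel gripper is mounted at the origin on the work surface. World frame = base frame: x ahead of the robot, y to its left, z up, the work surface at z = 0. Lengths are in m, angles in rad, forces in N, time in s.
With the tool pointing down it reaches from about 0.425 to 0.95 m from the base axis. Payload 3.5 kg.
Tool frame: the origin (TCP) lies midway between the tips of the shut fingers; the grasp point (between the pads) lies 19 mm behind it; x points along the fingers, y is the direction in which the jaws open and shut, and the axes are right-handed (so a half turn about x gives the same grasp; the last joint's range is limited). The gripper opens to 85 mm and grips with 20 to 120 N. Pads are 22 mm wide; open, the fingers measure 114 mm over their backs; the gripper's body (76 mm by 85 mm) begins 54 mm behind the grasp point. The pads swing forward as they close: fully open they stand 13 mm farther back than shut.
Start: joints at [-1.483, 0.286, 1.577, -0, 1.279, -0.15], TCP at [0.159, -0.656, 0.231] pointing down, gripper open.
Joint ranges: [-2.77, 2.77], [-0.9, 2.22], [0.21, 2.48], [-1.53, 4.67], [0.24, 2.81], [-2.84, 2.84]. Speed limits (rad/s): [2.79, 2.79, 3.14, 3.14, 3.14, 3.14].

## Interface

Orientations are given as a unit quaternion [x, y, z, w].
In Python, from plant import sensors, optics, ctrl gives the robot as it stands.
- The arm moves only by the tool arm_command, never from a script. Its argument "increments" is a list that holds one entry, the list of rows, each a list of 4 numbers: the shift along the tool's x, y, z in cm, then the turn about the tool's x in rad. A call has 1 to 20 rows; each row shifts and turns the commanded pose from where the row before left it, along the tool's axes as they then stand; what a row does not reach is not made up. A row lasts 1/8 s, in which the tool goes at most 62.5 mm and 10.7 degrees, less where a joint would pass 70% of its speed; a pose out of reach is approached as far as the arm can. A call with a gripper value outside its range is refused whole. "grip" is the finger opening in cm, from 0 to 8.54, set as the call begins (left out, the last holds). The fingers move at their own pace and stop on an object; "grip_force" is the grip in N (left out, the last holds). Time passes only in rows, so rows that do not move let the fingers close. It gives the time, the measured TCP pose, the force and the opening at its end, in the units of the state.
- sensors.get_state(): the state, without advancing time (a new reading comes with each control period).
- optics.read_camera(name): name is "scene" or "top"; returns the picture (480x640x3 uint8, blue, green, red); there is no depth.
- optics.camera_model(name): a dict with "camera_matrix" (3x3 intrinsics, pixels), "dist" ([k1, k2, p1, p2, k3] as OpenCV has them; the pictures are not rectified), "world_from_camera" (4x4, takes a point from camera to world coordinates). Camera axes: x right, y up, looking along -z (the intrinsics and any distortion apply to the point x, -y, -z); pixel columns grow to the right and rows downward; lengths in m; the calibration is good to about 2 mm. A picture is of the moment at which its call begins. camera_model takes no time and is no camera call.
- ctrl.sign_off(): hands the job in, once; it reports no verdict.
Trained networks look in the newest picture that a camera, given by its name, has taken for a name from the list of things; names that differ only in an ending like _2 or _b are one class to them, and where a whole thing is asked for, a point or a joint stands for the part that bears it (a point fixed in the world has none). Each returns a list of dicts, best first, with "conf" (0 to 1); they miss things now and then, are a little off and sometimes report something else, mostly with a low value. They report only what shows in the picture. A call takes as long as a camera call. They do not tell look-alikes from the thing itself.
- optics.boxes_of(camera, query): "at" ([row, column] in pixels, amid what is visible of it).
- optics.place_of(camera, query): "at" ([row, column] in pixels: a listed point, or the origin of a listed thing).
The state is a dict: "time": time; "qpos": joint angles; "dq": joint speeds; "joint_efforts": joint torques, N m; "eef_pos": TCP position; "tcp_rot": TCP orientation; "contact_force": force on the tool from outside, world axes, zero at the start; "wrist_torque": the same for the moment, N m; "opening": opening from 0.0 (shut) to 1.0 (fully open).
Only numpy, scipy, OpenCV 4.12 (cv2) and the standard library are available. Lean on these libraries where they do the work, as an engineer would, in place of code of your own. Each camera call takes 0.05 s, during which the arm holds its last target.

## Working session

There is one attempt and no reset: what is moved stays moved. The work goes in short steps, Python scripts to look and compute and a tool call to move; the robot and the scene stay as the last step left them, time stands still between calls to the robot, and variables do not carry over. Pictures are saved under pics/ and viewed, and the job is handed in when it is done.

Besides the shell and the picture viewer there is one more tool, called after ">>>" by a JSON object that holds its "name" and its "arguments". arm_command: Moves the arm, as the interface text tells. Its arguments: {"type":"object","properties":{"increments":{"type":"array","items":{"type":"array","items":{"type":"array","items":{"type":"number"}}}},"grip":{"type":"number"},"grip_force":{"type":"number"}},"required":["increments"]}

```bash
ls; mkdir -p pics
python3 - <<'E'
from plant import sensors, optics, ctrl
import cv2
s=sensors.get_state(); print(s)
for c in ("scene","top"):
    cv2.imwrite(f"pics/{c}0.png",optics.read_camera(c)); m=optics.camera_model(c); print(c,m)
    for q in ("lid_handle","lid_mid","lid_eyes","box_pins","rack_slot","box","rack","lid"):
        print(q,[(r["at"],round(r["conf"],2)) for r in optics.place_of(c,q)][:4])
E
```

```text
pics
{'time': 0.0, 'qpos': array([-1.48301536e+00,  2.87198510e-01,  1.57817542e+00, -1.83199578e-05,
        1.27857213e+00, -1.50014937e-01]), 'dq': array([-7.21038449e-05,  2.66148956e-03,  3.24533491e-04,  3.85254497e-04,
        2.42704158e-04,  1.84464042e-03]), 'joint_efforts': array([-6.33741183e-04, -4.05981088e+01, -2.92628664e+01, -1.18246703e-04,
        5.82289285e-03, -5.01378864e-06]), 'eef_pos': array([ 0.15896076, -0.65534642,  0.22992612]), 'tcp_rot': array([ 0.70213356,  0.08470925, -0.70209418,  0.08304556]), 'contact_force': array([0.20545093, 0.05205757, 0.33028087]), 'wrist_torque': array([-0.01344229, -0.02676089,  0.0161026 ]), 'opening': 0.997252410975959}
scene {'camera_matrix': array([[585.44564491,   0.        , 316.27735334],
       [  0.        , 585.44564491, 244.03253432],
       [  0.        ,   0.        ,   1.        ]]), 'dist': array([-0.14011246,  0.        ,  0.        ,  0.        ,  0.        ]), 'world_from_camera': array([[-0.63899187, -0.41184238,  0.64967318,  1.51956479],
       [ 0.76916929, -0.33304728,  0.5453972 ,  0.87288114],
     
[... 892 characters left out ...]
23 ,  0.28077691],
       [-0.99993476,  0.01015655,  0.00522649,  0.01195195],
       [ 0.00664224,  0.14478428,  0.98944095,  1.55809676],
       [ 0.        ,  0.        ,  0.        ,  1.        ]])}
lid_handle [([255.6, 220.9], 0.95), ([361.3, 132.4], 0.94), ([323.2, 230.4], 0.65)]
lid_mid [([306.1, 248.6], 0.95), ([343.0, 147.2], 0.87), ([220.2, 211.2], 0.67)]
lid_eyes [([195.1, 200.2], 0.9), ([292.2, 257.7], 0.9), ([323.7, 154.2], 0.68)]
box_pins [([238.3, 319.9], 0.49)]
rack_slot [([245.5, 406.7], 0.94), ([247.1, 489.8], 0.53)]
box [([230.9, 214.0], 0.93), ([237.0, 318.1], 0.15)]
rack [([239.7, 404.2], 0.94)]
lid [([302.8, 248.8], 0.93), ([223.9, 210.7], 0.87), ([343.9, 144.9], 0.6)]
```

View pics/scene0.png

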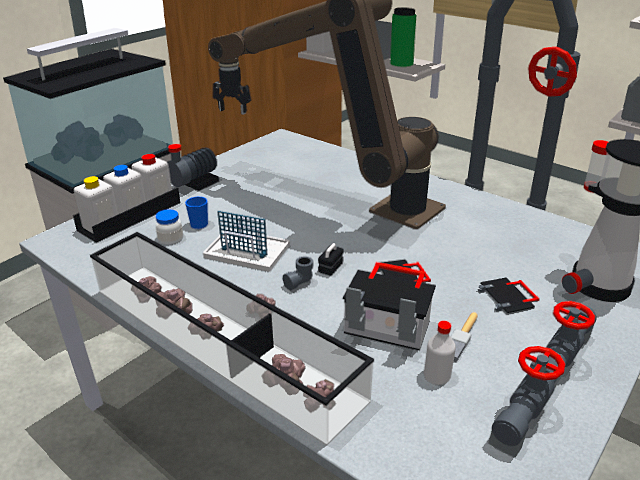

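View pics/top0.png

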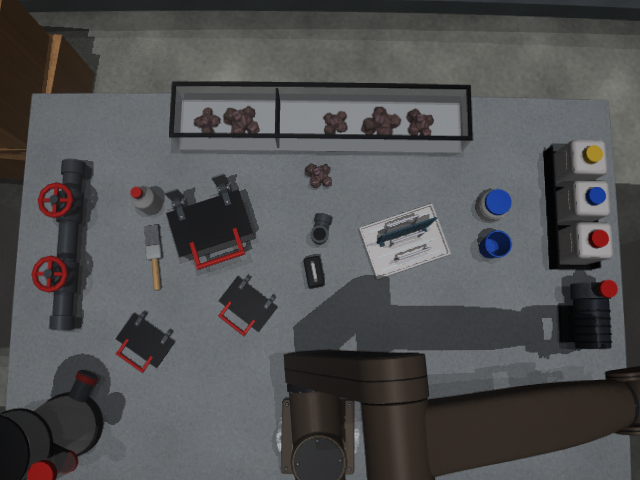

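Run:
```python
import cv2
a=cv2.imread("pics/top0.png")[170:390,100:320]; b=cv2.imread("pics/scene0.png")[220:400,310:570]
cv2.imwrite("pics/ctop0.png",cv2.resize(a,(600,600),interpolation=cv2.INTER_CUBIC))
cv2.imwrite("pics/cscene0.png",cv2.resize(b,(780,540),interpolation=cv2.INTER_CUBIC))
a=cv2.imread("pics/top0.png")[150:330,330:530]
cv2.imwrite("pics/ctopr0.png",cv2.resize(a,(660,594),interpolation=cv2.INTER_CUBIC))
```

```text
(no output)
```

View pics/ctop0.png

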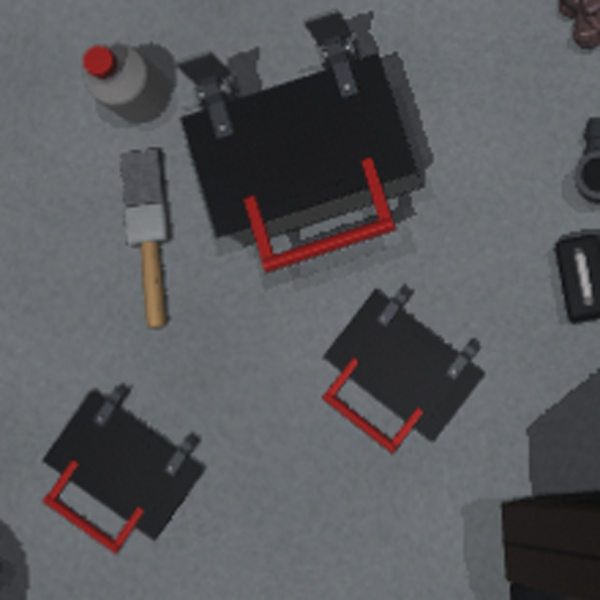

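View pics/cscene0.png

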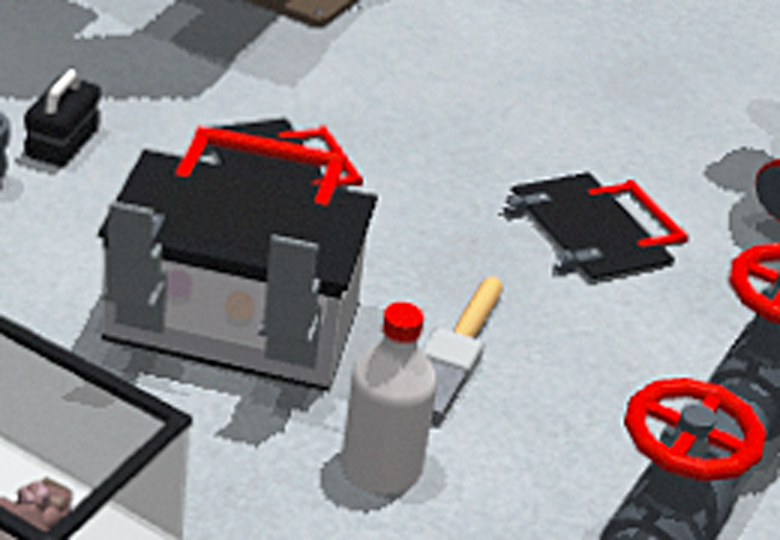

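View pics/ctopr0.png

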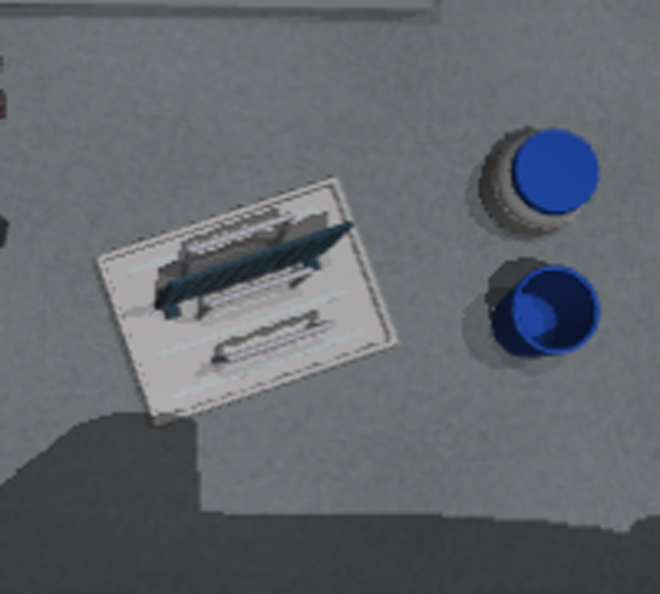

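Three things look like the lid in the top view: (220,211), sitting on the clear box with brackets at the back, and two smaller flat ones on the bench at (306,249) and (343,147). The enlarged crop confirms that the one at (220,211) is the largest and is hinged on the box, so that's the one to take. Next I'll measure it by rectifying both views to the known-height planes.

```bash
cat > h.py <<'E'
import numpy as np, cv2, json
from plant import sensors, optics, ctrl
def ray(c,rc):
    m=optics.camera_model(c); K=m["camera_matrix"]; T=m["world_from_camera"]
    u=cv2.undistortPoints(np.array([[[rc[1],rc[0]]]],float),K,m["dist"])[0,0]
    return T[:3,3], T[:3,:3]@np.array([u[0],-u[1],-1.])
def onz(c,rc,z):
    o,d=ray(c,rc); return o+d*(z-o[2])/d[2]
def proj(c,P):
    m=optics.camera_model(c); T=np.linalg.inv(m["world_from_camera"])
    P=np.atleast_2d(P); Q=P@T[:3,:3].T+T[:3,3]; Q=Q*[1,-1,-1]
    return cv2.projectPoints(Q,np.zeros(3),np.zeros(3),m["camera_matrix"],m["dist"])[0][:,0]  # col,row
def rect(c,img,z,x0,x1,y0,y1,s=0.001):
    # out: col -> -y (right = -y), row -> -x(down)
    nx=int(round((x1-x0)/s)); ny=int(round((y1-y0)/s))
    X=x1-s*np.arange(nx); Y=y1-s*np.arange(ny)
    YY,XX=np.meshgrid(Y,X)
    uv=proj(c,np.c_[XX.ravel(),YY.ravel(),np.full(XX.size,z)]).reshape(nx,ny,2).astype(np.float32)
    return cv2.remap(img,uv[...,0],uv[...,1],cv2.INTER_LINEAR)
def tri(a,b):
    (o1,d1),(o2,d2)=ray("top",a),ray("scene",b); d1/=np.linalg.norm(d1); d2/=np.linalg.norm(d2)
    s=np.linalg.lstsq(np.c_[d1,-d2],o2-o1,rcond=None)[0]
    p,q=o1+s[0]*d1,o2+s[1]*d2; return (p+q)/2,np.linalg.norm(p-q)
E
python3 - <<'E'
from h import *
t=cv2.imread("pics/top0.png"); s=cv2.imread("pics/scene0.png")
print("handle net",onz("top",(255.6,220.9),.108),onz("scene",(273.5,420.3),.108),onz("scene",(269.7,404.9),.108))
print("eyes",onz("top",(195.1,200.2),.108),onz("scene",(310.6,379.9),.108),"mid",onz("top",(220.2,211.2),.108),onz("scene",(293.1,388.5),.108))
print("slot",onz("top",(245.5,406.7),.01),onz("scene",(246.2,251.3),.01),"rack",onz("top",(239.7,404.2),0),onz("scene",(254.1,246.1),0),"box",onz("top",(230.9,214),0),onz("scene",(325.3,384.1),0))
for c,i in(("top",t),("scene",s)):
    r=rect(c,i,.108,.38,.68,.10,.40); cv2.imwrite(f"pics/rh_{c}.png",cv2.resize(r,None,fx=2,fy=2))
    r=rect(c,i,.018,.38,.68,-.35,-.05); cv2.imwrite(f"pics/rr_{c}.png",cv2.resize(r,None,fx=2,fy=2))
    rr=rect(c,i,.108,.38,.58,.10,.40).astype(int)
    m=((rr[...,2]>110)&(rr[...,1]<60)&(rr[...,0]<60)).astype(np.uint8)
    n,l,st,ce=cv2.connectedComponentsWithStats(m)
    for k in range(1,n):
        if st[k,4]>150:
            v,u=np.where(l==k); bx=cv2.minAreaRect(np.c_[.40-u*.001,.58-v*.001].astype(np.float32)*1000)
            print(c,st[k],"y,x",bx)
E
```

```text
handle net [0.46664923 0.25149521 0.108     ] [0.43601645 0.30229063 0.108     ] [0.44603447 0.26305196 0.108     ]
eyes [0.62524347 0.31122448 0.108     ] [0.62227339 0.30768927 0.108     ] mid [0.55883918 0.27986396 0.108     ] [0.55422908 0.28570262 0.108     ]
slot [ 0.51242678 -0.24223642  0.01      ] [ 0.5048299  -0.23430043  0.01      ] rack [ 0.53011837 -0.23713429  0.        ] [ 0.53512121 -0.22678729  0.        ] box [0.5494019 0.2908923 0.       ] [0.5485702  0.27649639 0.        ]
top [  67   41  142  107 2428] y,x ((263.789306640625, 486.1691589355469), (71.20106506347656, 128.30001831054688), 70.90650939941406)
scene [  63   47  150  137 5069] y,x ((261.7750244140625, 458.1769714355469), (109.85162353515625, 149.2857666015625), 70.5069351196289)
```

Run:
```python
import cv2,numpy as np
for k in "hr":
    cv2.imwrite(f"pics/r{k}.png",np.hstack([cv2.resize(cv2.imread(f"pics/r{k}_{c}.png"),(400,400)) for c in("top","scene")]))
```

```text
(no output)
```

View pics/rh.png

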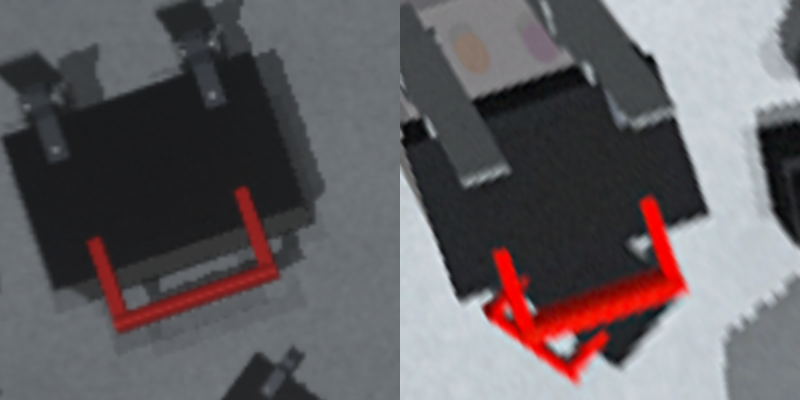

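View pics/rr.png

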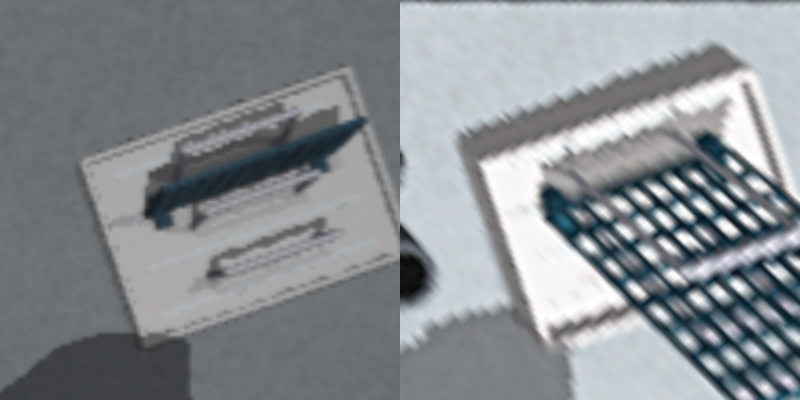

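```bash
cat > meas.py <<'E'
from h import *
from scipy.optimize import least_squares
t=cv2.imread("pics/top0.png").astype(np.int32); s=cv2.imread("pics/scene0.png").astype(np.int32)
def red(i): return ((i[...,2]>90)&(i[...,2]>2.2*i[...,1])&(i[...,2]>2.2*i[...,0]))
# sample a red map in lid-like frame at rod, per camera: profile across
def samp(img,c,P):
    uv=proj(c,P.reshape(-1,3)).astype(np.float32)
    return cv2.remap(img.astype(np.float32),uv[None,:,0],uv[None,:,1],cv2.INTER_LINEAR)[0].reshape(P.shape[:-1])
for c,img in (("top",t),("scene",s)):
    R=red(img).astype(np.float32)
    H=np.array([.457,.252,.108]); a=np.radians(19.4); ex=np.array([np.cos(a),np.sin(a),0]); ey=np.array([-np.sin(a),np.cos(a),0])
    us=np.arange(-.03,.03,.0005)
    for v in (-.04,-.03,-.02,0,.02,.03,.04):
        p=samp(R,c,H+v*ey+us[:,None]*ex); w=us[p>.5]
        print(c,v,(w.min()*1e3,w.max()*1e3,w.mean()*1e3) if len(w) else None)
    vs=np.arange(-.08,.08,.0005)
    for u in (0.,.02,.03):
        p=samp(R,c,H+vs[:,None]*ey+u*ex); w=vs[p>.5]; print(c,"u",u,w.min()*1e3,w.max()*1e3)
E
python3 meas.py
```

```text
top -0.04 (np.float64(-5.499999999999977), np.float64(6.500000000000034), np.float64(0.5000000000000282))
top -0.03 (np.float64(-4.999999999999977), np.float64(5.500000000000033), np.float64(0.250000000000028))
top -0.02 (np.float64(-4.999999999999977), np.float64(6.000000000000033), np.float64(0.5000000000000282))
top 0 (np.float64(-5.499999999999977), np.float64(7.000000000000034), np.float64(0.7500000000000284))
top 0.02 (np.float64(-4.499999999999976), np.float64(7.000000000000034), np.float64(1.2500000000000289))
top 0.03 (np.float64(-3.999999999999976), np.float64(6.500000000000034), np.float64(1.2500000000000289))
top 0.04 (np.float64(-5.499999999999977), np.float64(7.500000000000035), np.float64(1.0000000000000286))
top u 0.0 -62.999999999999986 65.50000000000013
top u 0.02 -62.499999999999986 64.00000000000013
top u 0.03 -62.999999999999986 65.00000000000013
scene -0.04 (np.float64(-21.999999999999993), np.float64(6.000000000000033), np.float64(-7.99999999999998))
scene -0.03 (np.float64(-20.49999999999999), np.float64(3.00000000000003), np.float64(-8.74999999999998))
scene -0.02 (np.float64(-18.99999999999999), np.float64(4.000000000000031), np.float64(-7.49999999999998))
scene 0 (np.float64(-21.499999999999993), np.float64(6.500000000000034), np.float64(-7.499999999999978))
scene 0.02 (np.float64(-30.0), np.float64(4.000000000000031), np.float64(-8.81999999999998))
scene 0.03 (np.float64(-17.49999999999999), np.float64(5.000000000000032), np.float64(-6.249999999999978))
scene 0.04 (np.float64(-16.499999999999986), np.float64(6.000000000000033), np.float64(-5.249999999999977))
scene u 0.0 -63.999999999999986 75.50000000000014
scene u 0.02 -62.999999999999986 79.50000000000014
scene u 0.03 -64.49999999999999 65.00000000000013
```

```bash
python3 - <<'E'
from h import *
from scipy.spatial.transform import Rotation as Ro
from scipy.optimize import minimize
t=cv2.imread("pics/top0.png"); 
r=rect("top",t,.018,.40,.66,-.38,-.08)
g=r.min(axis=2).astype(np.uint8); big=cv2.resize(r,None,fx=2.2,fy=2.2,interpolation=cv2.INTER_CUBIC)
# edge based fit: maximise gradient along rectangle 150x215 at z=.018
G=cv2.GaussianBlur(g.astype(np.float32),(0,0),2)
def inout(p):
    x,y,a=p; ex=np.array([np.cos(a),np.sin(a)]); ey=np.array([-ex[1],ex[0]]); tot=0
    for d,sg in((-3,1),(3,-1)):
        L=(.150/2+d*.001); W=.215/2+d*.001; q=np.linspace(-.9,.9,80)
        P=np.r_[[L*ex+W*k*ey for k in q],[-L*ex+W*k*ey for k in q],[L*k*ex+W*ey for k in q],[L*k*ex-W*ey for k in q]]+[x,y]
        u=((-.08-P[:,1])/.001).astype(np.float32); v=((.66-P[:,0])/.001).astype(np.float32)
        tot-=sg*cv2.remap(G,u[None],v[None],cv2.INTER_LINEAR).mean()
    return tot
best=min((minimize(inout,[.53+dx,-.237+dy,np.radians(a)],method="Nelder-Mead",options=dict(initial_simplex=None,xatol=1e-5)) for dx in(-.005,.005) for dy in(-.005,.005) for a in(17,19,21)),key=lambda b:b.fun)
x,y,a=best.x; print("rack",x,y,np.degrees(a),best.fun)
ex=np.array([np.cos(a),np.sin(a)]); ey=np.array([-ex[1],ex[0]])
print("slot",np.array([x,y])-.019*ex)
for q,z in((t.copy(),0),):
  C=[]
  for sx,sy in((1,1),(1,-1),(-1,-1),(-1,1)): C.append([*(np.array([x,y])+sx*.075*ex+sy*.1075*ey),.018])
  for img,c in((t.copy(),"top"),(cv2.imread("pics/scene0.png"),"scene")):
    f=4; o=(340,170) if c=="top" else (180,180)
    im=cv2.resize(img[o[1]:o[1]+130,o[0]:o[0]+130],None,fx=f,fy=f,interpolation=cv2.INTER_CUBIC)
    def pl(P,col,cl): 
        uv=((proj(c,np.array(P))-o)*f+f/2).astype(np.int32); cv2.polylines(im,[uv],cl,col,1)
    pl(C,(0,0,255),True)
    for xo,xt in((0,0),(-.038,-.046),(.038,.046)):
        P=[[*(np.array([x,y])+xx*ex+sy*.039*ey),zz] for xx,sy,zz in((xo,-1,.01),(xt,-1,.085),(xt,1,.085),(xo,1,.01))]
        pl(P,(0,200,0),False)
    cv2.imwrite(f"pics/fit_{c}.png",im)
s=sensors.get_state(); print(s["time"],Ro.from_quat(s["tcp_rot"]).as_matrix().round(3))
E
python3 -c "
import cv2,numpy as np
cv2.imwrite('pics/fit.png',cv2.resize(np.hstack([cv2.imread('pics/fit_%s.png'%c) for c in('top','scene')]),(800,400)))"
```

```text
rack 0.5256902502436149 -0.2358955157642187 19.250013191725024 -38.81202697753906
slot [ 0.50775256 -0.24215964]
0.9 [[-0.     0.236 -0.972]
 [ 0.    -0.972 -0.236]
 [-1.    -0.    -0.   ]]
```

View pics/fit.png

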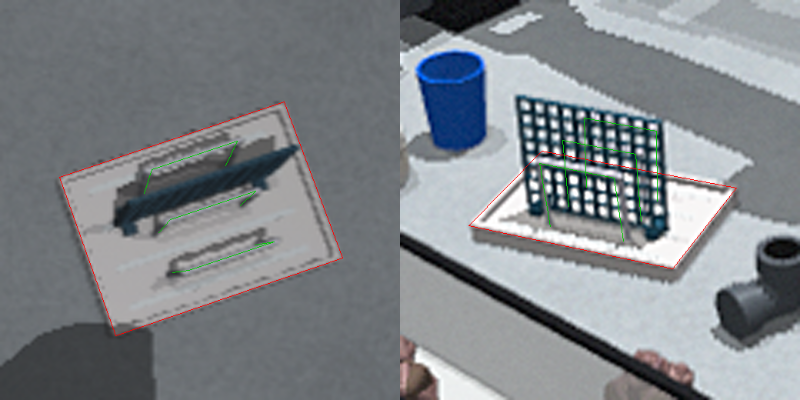

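>>> {"name": "arm_command", "arguments": {"increments": [[[0,0,0,-0.1665],[0,0,0,-0.1665],[0,0,0,-0.1665],[0,0,0,-0.1665],[0,0,0,-0.1665],[0,0,0,-0.1665],[0,0,0,-0.1665],[0,0,0,-0.1665],[0,0,0,-0.1665],[0,0,0,-0.1665]]], "grip": 3.0, "grip_force": 40}}

```text
time: 2.15
eef_pos: [0.159, -0.656, 0.2313]
tcp_rot: [0.409, 0.577, -0.409, 0.577]
contact_force: [-0.4, 0.1, -0.2]
opening: 0.348
```

>>> {"name": "arm_command", "arguments": {"increments": [[[0,4.12,-2.47,0],[0,4.12,-2.47,0],[0,4.12,-2.47,0],[0,4.12,-2.47,0],[0,4.12,-2.47,0],[0,4.12,-2.47,0],[0,4.12,-2.47,0],[0,4.12,-2.47,0],[0,4.12,-2.47,0],[0,4.12,-2.47,0],[0,4.12,-2.47,0],[0,0,0,0]]]}}

```text
time: 3.65
eef_pos: [0.5004, -0.2491, 0.2315]
tcp_rot: [0.409, 0.577, -0.409, 0.577]
contact_force: [-0.4, -0.4, 1.3]
opening: 0.354
```

>>> {"name": "arm_command", "arguments": {"increments": [[[0,1.23,-4.9,0],[0,1.23,-4.9,0],[0,1.23,-4.9,0],[0,1.23,-4.9,0],[0,1.23,-4.9,0],[0,1.23,-4.9,0],[0,1.23,-4.9,0],[0,1.23,-4.9,0],[0,1.23,-4.9,0],[0,1.23,-4.9,0],[0,0,0,0],[0,0,0,0]]]}}

```text
time: 5.15
eef_pos: [0.4557, 0.2511, 0.2312]
tcp_rot: [0.41, 0.576, -0.411, 0.576]
contact_force: [0.1, -0.3, -0.3]
opening: 0.35
```

```bash
cat >> h.py <<'E'
from scipy.spatial.transform import Rotation as Ro
def st():
    s=sensors.get_state(); R=Ro.from_quat(s["tcp_rot"]).as_matrix()
    print("t",s["time"],"tcp",s["eef_pos"].round(4),"yaw",round(np.degrees(np.arctan2(R[1,1],R[0,1])),2),"xax",R[:,0].round(3),"F",s["contact_force"].round(1),"tau",s["wrist_torque"].round(2),"op",round(s["opening"],3),"q",s["qpos"].round(2)); return s,R
def delta(target):
    s,R=st(); print("tool cm",(100*R.T@(np.array(target)-s["eef_pos"])).round(2))
E
python3 -c "
from h import *
delta([.4574,.2532,.089])"
```

```text
t 5.15 tcp [0.4557 0.2511 0.2312] yaw 19.01 xax [-0.    -0.001 -1.   ] F [ 0.1 -0.3 -0.3] tau [-0.01 -0.05 -0.05] op 0.35 q [ 0.31 -0.06  1.95 -0.    1.25 -0.02]
tool cm [14.22  0.24 -0.15]
```

>>> {"name": "arm_command", "arguments": {"increments": [[[2.0,0.06,-0.04,0],[2.0,0.06,-0.04,0],[2.0,0.06,-0.04,0],[2.0,0.06,-0.03,0],[0,0,0,0]]]}}

```text
time: 5.78
eef_pos: [0.4565, 0.2521, 0.1496]
tcp_rot: [0.41, 0.576, -0.412, 0.574]
contact_force: [-0.2, 0.2, 0.1]
opening: 0.353
```

```bash
python3 -c "
from h import *
delta([.4574,.2532,.089])
t=optics.read_camera('top')[190:310,150:300]; s=optics.read_camera('scene')[200:350,330:480]
cv2.imwrite('pics/g1.png',np.hstack([cv2.resize(t,(400,320)),cv2.resize(s,(400,400))[:320]]) )
"
```

```text
t 5.775 tcp [0.4565 0.2521 0.1496] yaw 18.88 xax [-0.004 -0.002 -1.   ] F [-0.2  0.2  0.1] tau [0.02 0.03 0.02] op 0.353 q [ 0.31  0.03  2.02 -0.    1.09 -0.02]
tool cm [ 6.06  0.14 -0.07]
```

View pics/g1.png

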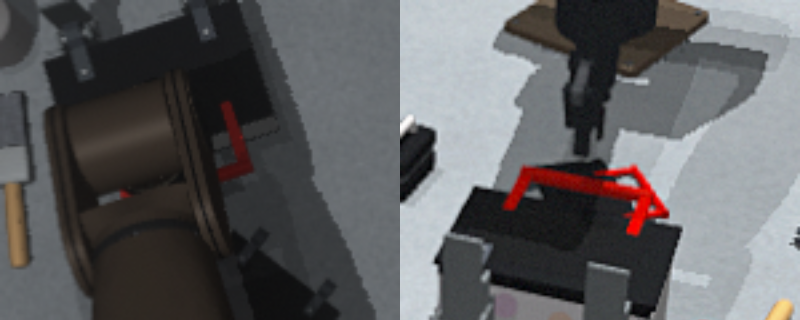

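>>> {"name": "arm_command", "arguments": {"increments": [[[1.5,0.04,-0.02,0],[1.5,0.04,-0.02,0],[1.2,0.03,-0.02,0],[1.0,0.03,0,0],[0.86,0,0,0],[0,0,0,0]]]}}

```text
time: 6.62
eef_pos: [0.4579, 0.255, 0.0898]
tcp_rot: [0.41, 0.576, -0.411, 0.575]
contact_force: [0.4, -0.1, -0.2]
opening: 0.348
```

```bash
python3 -c "
from h import *
delta([.4574,.2532,.089])
s=optics.read_camera('scene')[200:350,330:480]
cv2.imwrite('pics/g2.png',cv2.resize(s,(600,600),interpolation=cv2.INTER_CUBIC)) 
"
```

```text
t 6.625 tcp [0.4579 0.255  0.0898] yaw 19.03 xax [-0.002 -0.001 -1.   ] F [ 0.4 -0.1 -0.2] tau [0.03 0.05 0.01] op 0.348 q [ 0.31  0.12  2.05  0.    0.97 -0.02]
tool cm [ 0.08 -0.11  0.16]
```

View pics/g2.png

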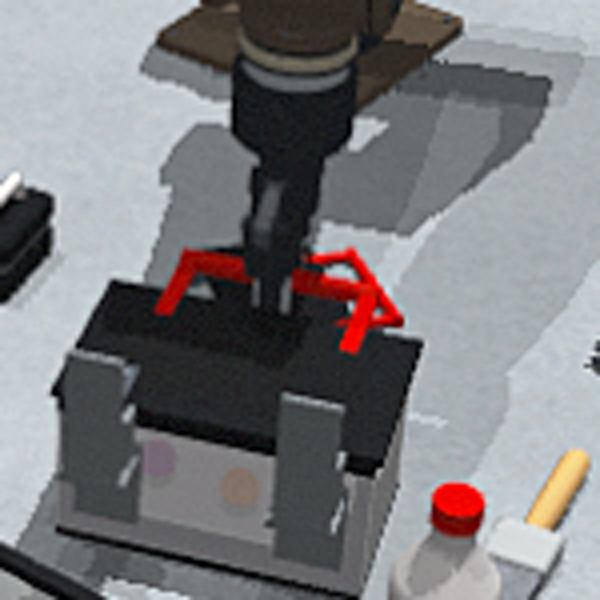

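The picture shows the fingers straddling the rod near its middle (crop x≈275, rod from 185 to 375), and there is no contact force. I'll close the gripper.

>>> {"name": "arm_command", "arguments": {"increments": [[[0,0,0,0],[0,0,0,0],[0,0,0,0],[0,0,0,0],[0,0,0,0],[0,0,0,0]]], "grip": 0.8, "grip_force": 40}}

```text
time: 7.42
eef_pos: [0.4586, 0.2552, 0.0911]
tcp_rot: [0.411, 0.576, -0.41, 0.576]
contact_force: [-0.4, -0.8, 4.7]
opening: 0.151
```

```bash
python3 -c "
from h import *
delta([.4574,.2532,.089])
"
```

```text
t 7.425 tcp [0.4586 0.2552 0.0911] yaw 19.02 xax [ 0.  0. -1.] F [-0.4 -0.8  4.7] tau [ 0.02  0.27 -0.03] op 0.151 q [ 0.31  0.12  2.05  0.    0.97 -0.02]
tool cm [ 0.21 -0.18  0.15]
```

```bash
python3 -c "
import numpy as np
th=np.radians(np.arange(0,91,2.5)); x=17.5*(1-np.cos(th)); z=17.5*np.sin(th)
print([[round(-a,2),round(b,2),0,0] for a,b in zip(np.diff(z),np.diff(x))])"
```

```text
[[np.float64(-0.76), np.float64(0.02), 0, 0], [np.float64(-0.76), np.float64(0.05), 0, 0], [np.float64(-0.76), np.float64(0.08), 0, 0], [np.float64(-0.75), np.float64(0.12), 0, 0], [np.float64(-0.75), np.float64(0.15), 0, 0], [np.float64(-0.74), np.float64(0.18), 0, 0], [np.float64(-0.73), np.float64(0.21), 0, 0], [np.float64(-0.72), np.float64(0.25), 0, 0], [np.float64(-0.71), np.float64(0.28), 0, 0], [np.float64(-0.7), np.float64(0.31), 0, 0], [np.float64(-0.68), np.float64(0.34), 0, 0], [np.float64(-0.67), np.float64(0.37), 0, 0], [np.float64(-0.65), np.float64(0.4), 0, 0], [np.float64(-0.63), np.float64(0.42), 0, 0], [np.float64(-0.62), np.float64(0.45), 0, 0], [np.float64(-0.6), np.float64(0.48), 0, 0], [np.float64(-0.57), np.float64(0.5), 0, 0], [np.float64(-0.55), np.float64(0.53), 0, 0], [np.float64(-0.53), np.float64(0.55), 0, 0], [np.float64(-0.5), np.float64(0.57), 0, 0], [np.float64(-0.48), np.float64(0.6), 0, 0], [np.float64(-0.45), np.float64(0.62), 0, 0], [np.float64(-0.42), np.float64(0.63), 0, 0], [np.float64(-0.4), np.float64(0.65), 0, 0], [np.float64(-0.37), np.float64(0.67), 0, 0], [np.float64(-0.34), np.float64(0.68), 0, 0], [np.float64(-0.31), np.float64(0.7), 0, 0], [np.float64(-0.28), np.float64(0.71), 0, 0], [np.float64(-0.25), np.float64(0.72), 0, 0], [np.float64(-0.21), np.float64(0.73), 0, 0], [np.float64(-0.18), np.float64(0.74), 0, 0], [np.float64(-0.15), np.float64(0.75), 0, 0], [np.float64(-0.12), np.float64(0.75), 0, 0], [np.float64(-0.08), np.float64(0.76), 0, 0], [np.float64(-0.05), np.float64(0.76), 0, 0], [np.float64(-0.02), np.float64(0.76), 0, 0]]
```

>>> {"name": "arm_command", "arguments": {"increments": [[[-0.76,0.02,0,0],[-0.76,0.05,0,0],[-0.76,0.08,0,0],[-0.75,0.12,0,0],[-0.75,0.15,0,0],[-0.74,0.18,0,0],[0,0,0,0]]]}}

```text
time: 8.3
eef_pos: [0.4645, 0.2572, 0.1368]
tcp_rot: [0.411, 0.576, -0.41, 0.576]
contact_force: [-0.1, -1.0, -1.8]
opening: 0.15
```

```bash
python3 -c "
from h import *
st()
s=optics.read_camera('scene')[170:350,310:490]
cv2.imwrite('pics/g3.png',cv2.resize(s,(600,600),interpolation=cv2.INTER_CUBIC)) 
"
```

```text
t 8.3 tcp [0.4645 0.2572 0.1368] yaw 19.03 xax [ 0.001  0.    -1.   ] F [-0.1 -1.  -1.8] tau [-0.12  0.25  0.07] op 0.15 q [ 0.31  0.07  2.01 -0.    1.06 -0.02]
```

View pics/g3.png

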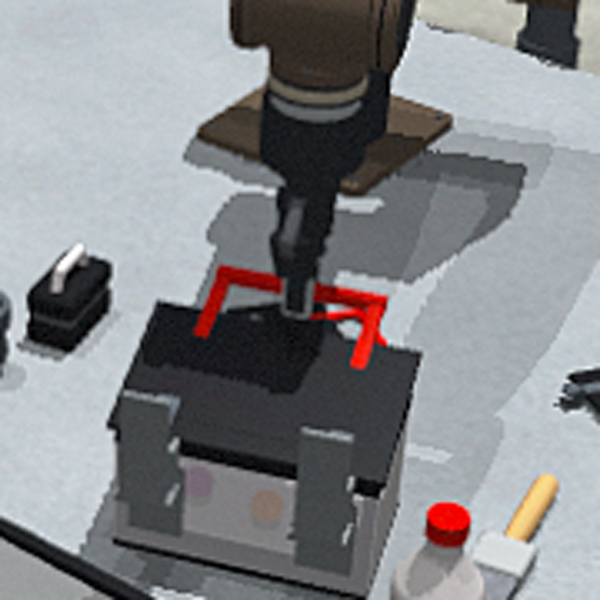

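The lid is rising with the hand, and the forces are low (about 2 N). I'll carry on along the arc.

>>> {"name": "arm_command", "arguments": {"increments": [[[-0.73,0.21,0,0],[-0.72,0.25,0,0],[-0.71,0.28,0,0],[-0.7,0.31,0,0],[-0.68,0.34,0,0],[-0.67,0.37,0,0],[-0.65,0.4,0,0],[-0.63,0.42,0,0],[-0.62,0.45,0,0],[-0.6,0.48,0,0],[-0.57,0.5,0,0],[-0.55,0.53,0,0]]]}}

```text
time: 9.85
eef_pos: [0.5054, 0.2715, 0.2161]
tcp_rot: [0.409, 0.577, -0.412, 0.575]
contact_force: [-9.4, -4.2, 5.8]
opening: 0.146
```

>>> {"name": "arm_command", "arguments": {"increments": [[[-0.53,0.55,0,0],[-0.5,0.57,0,0],[-0.48,0.6,0,0],[-0.45,0.62,0,0],[-0.42,0.63,0,0],[-0.4,0.65,0,0],[-0.37,0.67,0,0],[-0.34,0.68,0,0],[-0.31,0.7,0,0],[-0.28,0.71,0,0]]]}}

```text
time: 11.1
eef_pos: [0.5683, 0.2932, 0.2584]
tcp_rot: [0.411, 0.575, -0.409, 0.576]
contact_force: [-5.0, -1.6, 5.5]
opening: 0.143
```

```bash
python3 -c "
from h import *
st()
s=optics.read_camera('scene')[150:350,290:490]
cv2.imwrite('pics/g4.png',cv2.resize(s,(600,600),interpolation=cv2.INTER_CUBIC)) 
"
```

```text
t 11.1 tcp [0.5683 0.2932 0.2584] yaw 19.03 xax [ 0.003  0.001 -1.   ] F [-5.  -1.6  5.5] tau [-0.37  1.18 -0.  ] op 0.143 q [ 0.32  0.19  1.64  0.    1.31 -0.01]
```

View pics/g4.png

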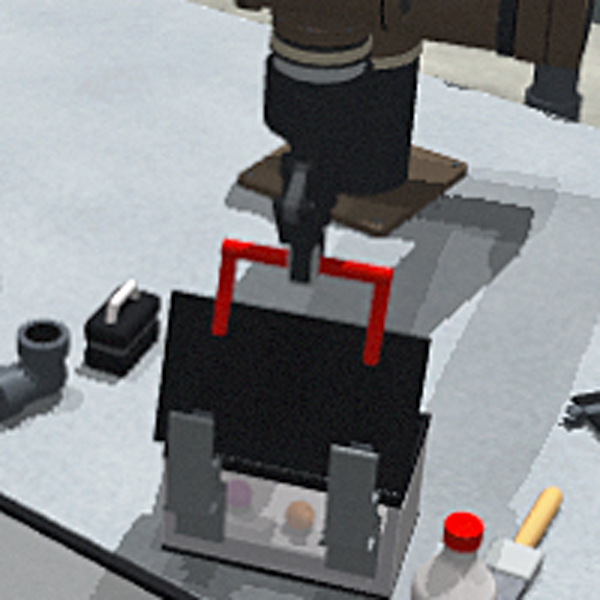

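>>> {"name": "arm_command", "arguments": {"increments": [[[-0.27,0.72,0,0],[-0.23,0.73,0,0],[-0.2,0.74,0,0],[-0.17,0.75,0,0],[-0.14,0.75,0,0],[-0.1,0.76,0,0],[-0.07,0.76,0,0],[-0.03,0.76,0,0],[0,0,0,0],[0,0,0,0]]]}}

```text
time: 12.4
eef_pos: [0.6241, 0.3121, 0.2665]
tcp_rot: [0.411, 0.576, -0.41, 0.576]
contact_force: [-0.9, -1.8, -0.1]
opening: 0.146
```

```bash
python3 -c "
from h import *
st()
s=optics.read_camera('scene')[150:350,290:490]; t=optics.read_camera('top')[130:290,120:280]
cv2.imwrite('pics/g5.png',np.hstack([cv2.resize(s,(400,400),interpolation=cv2.INTER_CUBIC),cv2.resize(t,(400,400))])) 
for c in('scene','top'):
  for q in('lid_handle','lid_mid','lid_eyes'): print(c,q,[(r['at'],round(r['conf'],2)) for r in optics.place_of(c,q)])
"
```

```text
t 12.4 tcp [0.6241 0.3121 0.2665] yaw 19.02 xax [ 0.001 -0.    -1.   ] F [-0.9 -1.8 -0.1] tau [-0.08  0.19  0.08] op 0.146 q [ 0.32  0.31  1.48 -0.    1.35 -0.01]
scene lid_handle [([251.4, 387.1], 0.74), ([290.5, 525.7], 0.63), ([274.6, 421.6], 0.57)]
scene lid_mid [([284.0, 380.8], 0.96), ([294.9, 505.1], 0.93), ([273.5, 400.9], 0.57)]
scene lid_eyes [([313.3, 381.6], 0.79), ([296.0, 489.7], 0.62)]
top lid_handle [([324.2, 231.1], 0.98), ([360.7, 128.9], 0.75)]
top lid_mid [([305.1, 250.5], 0.87), ([187.7, 192.6], 0.85), ([342.4, 146.2], 0.82), ([260.1, 154.4], 0.71)]
top lid_eyes [([291.9, 258.0], 0.8), ([322.7, 155.9], 0.73), ([194.8, 200.3], 0.68), ([203.9, 149.2], 0.64)]
```

View pics/g5.png

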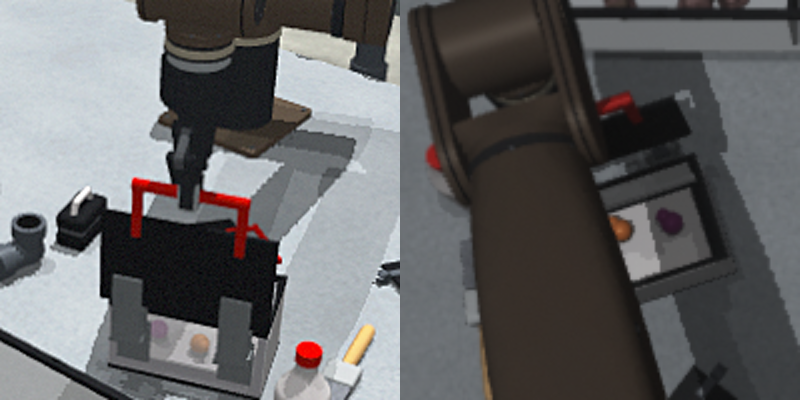

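The lid stands upright: the handle is at (0.624, 0.312) directly above the hinge point at (0.625, 0.311). I'll lift it straight up.

>>> {"name": "arm_command", "arguments": {"increments": [[[-0.3,0,0,0],[-0.4,0,0,0],[-0.5,0,0,0],[-0.5,0,0,0],[-0.5,0,0,0],[-0.5,0,0,0],[0,0,0,0]]]}}

```text
time: 13.68
eef_pos: [0.6242, 0.3123, 0.2952]
tcp_rot: [0.411, 0.575, -0.41, 0.576]
contact_force: [0.1, 0.7, -2.1]
opening: 0.145
```

```bash
python3 -c "
from h import *
st()
s=optics.read_camera('scene')[150:350,290:490]; t=optics.read_camera('top')[130:290,120:280]
cv2.imwrite('pics/g6.png',np.hstack([cv2.resize(s,(400,400),interpolation=cv2.INTER_CUBIC),cv2.resize(t,(400,400))])) 
"
```

```text
t 13.675 tcp [0.6242 0.3123 0.2952] yaw 19.02 xax [ 0.002  0.001 -1.   ] F [ 0.1  0.7 -2.1] tau [-0.    0.02 -0.01] op 0.145 q [ 0.32  0.3   1.45  0.    1.39 -0.01]
```

View pics/g6.png

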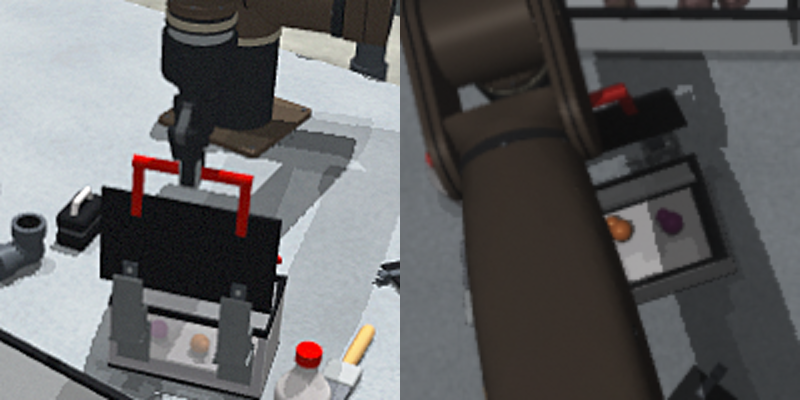

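>>> {"name": "arm_command", "arguments": {"increments": [[[-0.6,0,0,0],[-0.9,0,0,0],[-1.0,0,0,0],[-1.0,0,0,0],[-1.0,0,0,0],[-0.9,0,0,0],[-0.6,0,0,0],[0,0,0,0]]]}}

```text
time: 14.78
eef_pos: [0.624, 0.3122, 0.3549]
tcp_rot: [0.411, 0.575, -0.41, 0.576]
contact_force: [0.0, 0.1, -2.6]
opening: 0.148
```

>>> {"name": "arm_command", "arguments": {"increments": [[[0,-0.3,0.5,0],[0,-0.6,1.0,0],[0,-0.9,1.5,0],[0,-1.2,2.0,0],[0,-1.2,2.0,0],[0,-1.2,2.0,0],[0,-1.2,2.0,0],[0,-1.2,2.0,0],[0,-1.2,2.0,0],[0,-1.2,2.0,0],[0,-1.2,2.0,0],[0,-1.2,2.0,0],[0,-1.2,2.0,0],[0,-1.2,2.0,0]]]}}

```text
time: 16.52
eef_pos: [0.563, 0.0255, 0.3542]
tcp_rot: [0.411, 0.576, -0.41, 0.576]
contact_force: [0.1, 0.4, -2.8]
opening: 0.149
```

>>> {"name": "arm_command", "arguments": {"increments": [[[0,-1.2,2.0,-0.004],[0,-1.2,2.0,0],[0,-1.2,2.0,0],[0,-1.2,2.0,0],[0,-1.2,2.0,0],[0,-1.2,2.0,0],[0,-1.2,2.0,0],[0,-1.2,2.0,0],[0,-1.2,2.0,0],[0,-1.0,1.6,0],[0,-0.7,1.2,0],[0,-0.4,0.8,0],[0,-0.1,0.3,0],[0,0,0,0],[0,0,0,0],[0,0,0,0]]]}}

```text
time: 18.52
eef_pos: [0.5129, -0.2223, 0.3542]
tcp_rot: [0.409, 0.577, -0.409, 0.577]
contact_force: [0.1, 0.3, -2.7]
opening: 0.151
```

```bash
python3 -c "
from h import *
delta([.5078,-.2422,.181])
s=optics.read_camera('scene'); t=optics.read_camera('top')
cv2.imwrite('pics/s7.png',s); cv2.imwrite('pics/t7.png',t)
cv2.imwrite('pics/g7.png',np.hstack([cv2.resize(s[120:320,150:350],(400,400),interpolation=cv2.INTER_CUBIC),cv2.resize(t[150:350,330:530],(400,400))])) 
for c in('scene','top'):
  for q in('lid_handle','lid_mid','lid_eyes','rack_slot'): print(c,q,[(r['at'],round(r['conf'],2)) for r in optics.place_of(c,q)])
"
```

```text
t 18.525 tcp [ 0.5129 -0.2223  0.3542] yaw 19.29 xax [ 0.  0. -1.] F [ 0.1  0.3 -2.7] tau [ 0.03 -0.01  0.01] op 0.151 q [-0.59 -0.04  1.71  0.    1.47 -0.93]
tool cm [17.32 -1.15  1.71]
scene lid_handle [([272.2, 420.0], 0.86), ([137.6, 245.9], 0.81), ([291.8, 526.0], 0.76)]
scene lid_mid [([273.2, 401.0], 0.91), ([295.3, 504.7], 0.59), ([169.3, 244.7], 0.56)]
scene lid_eyes [([295.1, 491.8], 0.93), ([276.7, 382.4], 0.65), ([194.6, 248.1], 0.6)]
scene rack_slot [([247.1, 250.4], 0.9), ([267.2, 332.0], 0.49), ([194.6, 244.6], 0.4), ([169.0, 245.7], 0.21)]
top lid_handle [([322.9, 230.0], 0.93), ([364.5, 130.1], 0.82)]
top lid_mid [([344.8, 146.7], 0.95), ([305.8, 245.5], 0.8)]
top lid_eyes [([322.7, 152.4], 0.93), ([289.7, 256.9], 0.76)]
top rack_slot [([259.1, 155.6], 0.54), ([204.4, 151.8], 0.24)]
```

View pics/g7.png

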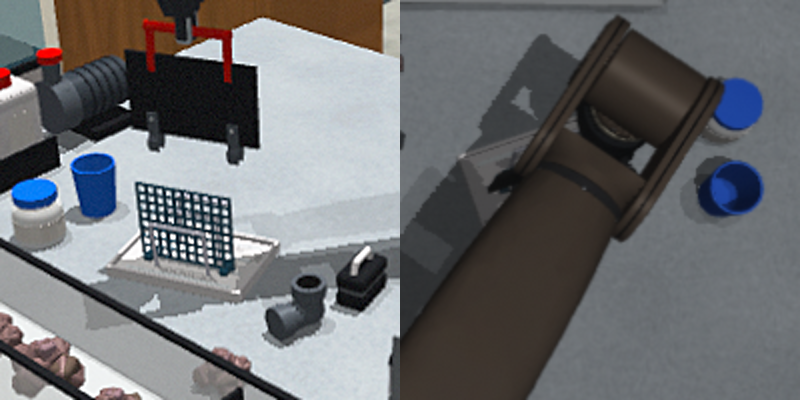

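```bash
cat > ov.py <<'E'
from h import *
def lidpts(H,yaw,tilt=0,roll=0):
    # H handle mid; returns polylines in world: panel, rod, eyes ends (tilt: feet toward +ex)
    a=np.radians(yaw); ex=np.array([np.cos(a),np.sin(a),0]); ey=np.array([-ex[1],ex[0],0]); d=np.array([0,0,-1.])
    d=d*np.cos(np.radians(tilt))+ex*np.sin(np.radians(tilt))
    d,ey=d*np.cos(np.radians(roll))+ey*np.sin(np.radians(roll)),ey*np.cos(np.radians(roll))-d*np.sin(np.radians(roll))
    f=lambda u,v:H+u*d+v*ey
    L=[[f(.040,-.099),f(.040,.099),f(.161,.099),f(.161,-.099),f(.040,-.099)],[f(0,-.052),f(0,.052)]]
    for s in(-1,1): L.append([f(.161,s*.062-.008),f(.1885,s*.062-.008),f(.1885,s*.062+.008),f(.161,s*.062+.008)])
    return L
def rack(x,y,yaw):
    a=np.radians(yaw); ex=np.array([np.cos(a),np.sin(a),0]); ey=np.array([-ex[1],ex[0],0]); O=np.array([x,y,0]); z=np.array([0,0,1])
    L=[[O+sx*.075*ex+sy*.1075*ey+.018*z for sx,sy in((1,1),(1,-1),(-1,-1),(-1,1),(1,1))]]
    for xo,xt in((0,0),(-.038,-.046),(.038,.046)):
        L.append([O+xx*ex+sy*.039*ey+zz*z for xx,sy,zz in((xo,-1,.01),(xt,-1,.085),(xt,1,.085),(xo,1,.01))])
    return L
def draw(c,img,Ls,o,w,h,f,name):
    im=cv2.resize(img[o[1]:o[1]+h,o[0]:o[0]+w],None,fx=f,fy=f,interpolation=cv2.INTER_CUBIC)
    for L,col in Ls:
        for p in L: cv2.polylines(im,[((proj(c,np.array(p))-o+.5)*f).astype(np.int32)],False,col,1)
    cv2.imwrite(name,im)
E
python3 -c "
from ov import *
draw('scene',cv2.imread('pics/s7.png'),[(lidpts(np.array([.5129,-.2223,.3722]),19.3),(0,255,0)),(rack(.5257,-.2359,19.25),(0,0,255))],np.array([190,110]),110,165,5,'pics/o7.png')
im=cv2.imread('pics/o7.png');print(im.shape)
cv2.imwrite('pics/o7.png',cv2.resize(im,(400,600)))
"
```

```text
(825, 550, 3)
```

View pics/o7.png

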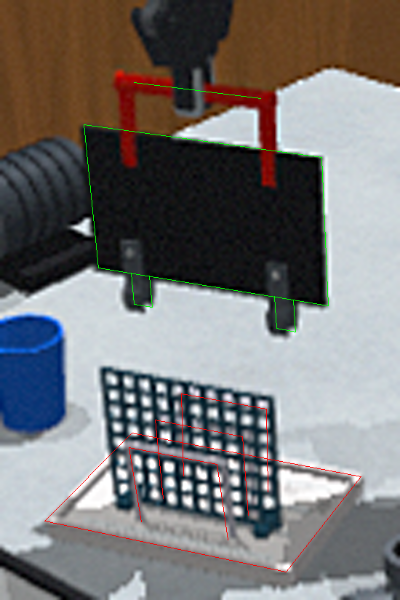

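>>> {"name": "arm_command", "arguments": {"increments": [[[0,-0.2,0.3,0],[0,-0.4,0.5,0],[0,-0.34,0.5,0],[0,-0.2,0.26,0],[0.4,0,0,0],[1.0,0,0,0],[1.5,0,0,0],[1.5,0,0,0],[1.5,0,0,0],[1.3,0,0,0],[0.8,0,0,0],[0.4,0,0,0],[0,0,0,0],[0,0,0,0]]]}}

```text
time: 20.78
eef_pos: [0.5075, -0.2414, 0.2709]
tcp_rot: [0.409, 0.576, -0.409, 0.577]
contact_force: [-0.2, 0.7, -2.2]
opening: 0.148
```

```bash
python3 -c "
from ov import *
delta([.5073,-.2408,.180]); p=sensors.get_state()['eef_pos']
s=optics.read_camera('scene');cv2.imwrite('pics/s8.png',s);t=optics.read_camera('top');cv2.imwrite('pics/t8.png',t)
draw('scene',s,[(lidpts(p+[0,0,.018],19.25),(0,255,0)),(rack(.5257,-.2359,19.25),(0,0,255))],np.array([190,140]),120,140,4,'pics/o8.png')
a=cv2.imread('pics/o8.png'); b=cv2.resize(t[170:310,330:450],None,fx=2.6,fy=4); b=cv2.resize(t[170:310,340:460],(320,560))
cv2.imwrite('pics/o8.png',np.hstack([a,b]))
"
```

```text
t 20.775 tcp [ 0.5075 -0.2414  0.2709] yaw 19.25 xax [ 0.001 -0.001 -1.   ] F [-0.2  0.7 -2.2] tau [-0.07  0.03 -0.01] op 0.148 q [-0.62  0.01  1.82 -0.    1.32 -0.96]
tool cm [ 9.09 -0.01 -0.07]
```

View pics/o8.png

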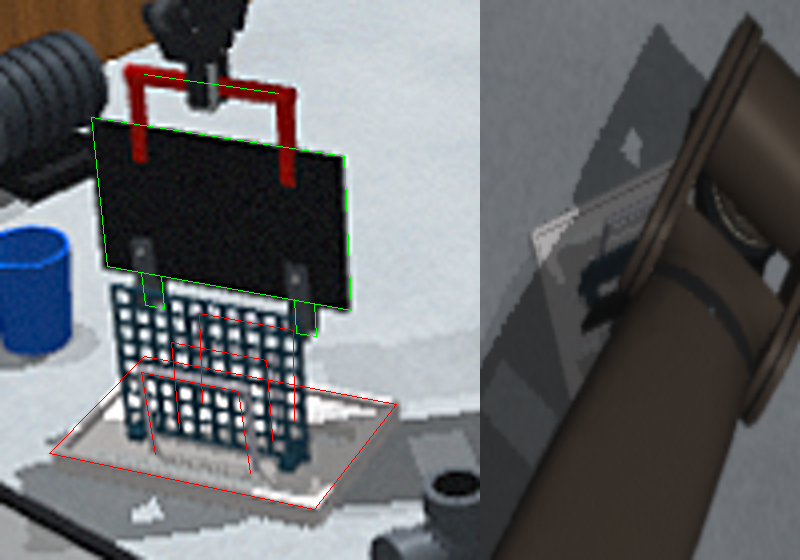

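```bash
python3 -c "
from ov import *
a=np.radians(19.25);ex=np.array([np.cos(a),np.sin(a)]);ey=np.array([-ex[1],ex[0]])
for n,rc in(('TL',(210.8,218)),('TR',(219.6,265.))):
  for z in(.13,.134):
    p=onz('scene',rc,z)[:2]-[.5257,-.2359]; print(n,z,p@ex,p@ey)
t=cv2.imread('pics/top0.png')
cv2.imwrite('pics/str.png',cv2.resize(t[195:260,365:450],(800,612),interpolation=cv2.INTER_CUBIC))
"
```

```text
TL 0.13 0.008349357684383012 -0.07735180091187185
TL 0.134 0.014706763305580645 -0.07344328169314172
TR 0.13 0.009821134551252384 0.07429307219298431
TR 0.134 0.01617131773612148 0.07745742599829658
```

View pics/str.png

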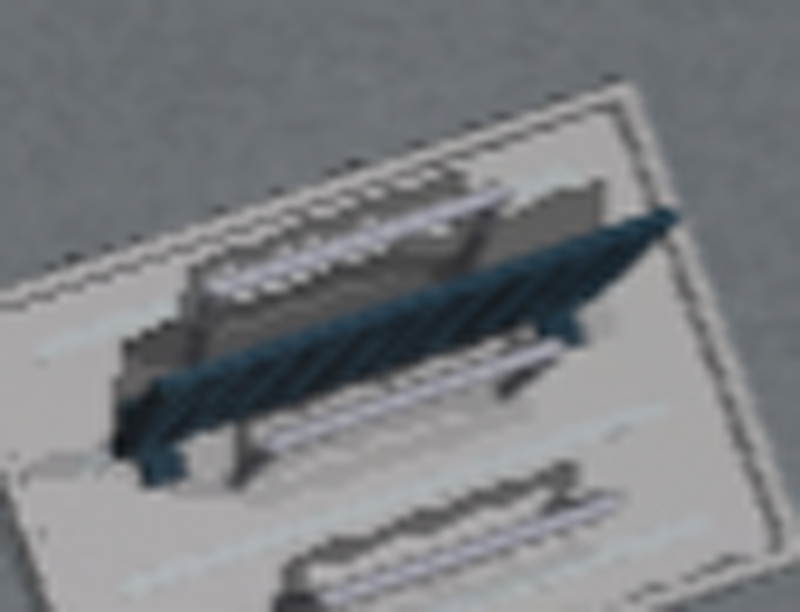

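>>> {"name": "arm_command", "arguments": {"increments": [[[0.4,0,0,0],[0.8,0,0,0],[1.0,0,0,0],[1.0,0,0,0],[1.0,0,0,0],[1.0,0,0,0],[0.8,0,0,0],[0,0,0,0]]]}}

```text
time: 21.88
eef_pos: [0.5068, -0.2409, 0.2091]
tcp_rot: [0.409, 0.577, -0.409, 0.576]
contact_force: [0.3, 0.1, -2.0]
opening: 0.143
```

>>> {"name": "arm_command", "arguments": {"increments": [[[0.6,0,0,0],[0.6,0,0,0],[0.5,0,0,0],[0.5,0,0,0],[0.2,0,0,0],[0,0,0,0]]]}}

```text
time: 22.62
eef_pos: [0.5072, -0.2411, 0.1859]
tcp_rot: [0.409, 0.577, -0.409, 0.576]
contact_force: [-0.3, 0.9, -3.1]
opening: 0.145
```

```bash
python3 -c "
from ov import *
delta([.5073,-.2408,.180]); p=sensors.get_state()['eef_pos']
s=optics.read_camera('scene');cv2.imwrite('pics/s9.png',s);t=optics.read_camera('top')
draw('scene',s,[(lidpts(p+[0,0,.018],19.25),(0,255,0)),(rack(.5257,-.2359,19.25),(0,0,255))],np.array([190,150]),120,140,4,'pics/o9.png')
a=cv2.imread('pics/o9.png'); b=cv2.resize(t[170:310,340:460],(320,560))
cv2.imwrite('pics/o9.png',np.hstack([a,b]))
"
```

```text
t 22.625 tcp [ 0.5072 -0.2411  0.1859] yaw 19.25 xax [-0.  0. -1.] F [-0.3  0.9 -3.1] tau [-0.03  0.05 -0.02] op 0.145 q [-0.62  0.08  1.9  -0.    1.16 -0.96]
tool cm [ 0.59  0.03 -0.03]
```

View pics/o9.png

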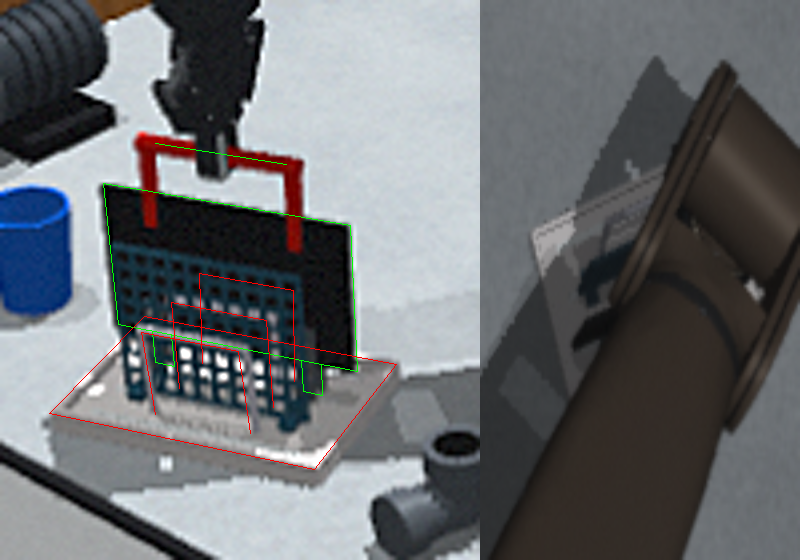

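>>> {"name": "arm_command", "arguments": {"increments": [[[0.2,0,0,0],[0.15,0,0,0],[0,0,0,0]]]}}

```text
time: 23.1
eef_pos: [0.5075, -0.2413, 0.1833]
tcp_rot: [0.409, 0.576, -0.409, 0.577]
contact_force: [-0.2, -0.2, 1.0]
opening: 0.149
```

>>> {"name": "arm_command", "arguments": {"increments": [[[0.1,0,0,0],[0.1,0,0,0],[0,0,0,0]]]}}

```text
time: 23.48
eef_pos: [0.5082, -0.2414, 0.1831]
tcp_rot: [0.41, 0.576, -0.409, 0.578]
contact_force: [-1.6, 1.9, 6.9]
opening: 0.145
```

>>> {"name": "arm_command", "arguments": {"increments": [[[0.1,0,0,0],[0,0,0,0]]]}}

```text
time: 23.72
eef_pos: [0.5086, -0.2414, 0.1831]
tcp_rot: [0.41, 0.575, -0.409, 0.578]
contact_force: [-1.0, 3.1, 10.2]
opening: 0.147
```

>>> {"name": "arm_command", "arguments": {"increments": [[[-0.15,0,0,0],[-0.07,0,0,0],[0,0,0,0],[0,0,0,0]]]}}

```text
time: 24.22
eef_pos: [0.5079, -0.2414, 0.1831]
tcp_rot: [0.41, 0.576, -0.409, 0.577]
contact_force: [-0.9, 2.0, 6.2]
opening: 0.149
```

```bash
python3 -c "
from ov import *
delta([.5073,-.2408,.180]); p=sensors.get_state()['eef_pos']
s=optics.read_camera('scene');cv2.imwrite('pics/s10.png',s)
draw('scene',s,[],np.array([190,165]),120,120,5,'pics/o10.png')
draw('scene',s,[(lidpts(p+[0,0,.016],19.25),(0,255,0)),(rack(.5257,-.2359,19.25),(0,0,255))],np.array([190,165]),120,120,5,'pics/o10b.png')
cv2.imwrite('pics/o10.png',cv2.resize(np.hstack([cv2.imread('pics/o10.png'),cv2.imread('pics/o10b.png')]),(800,400)))
"
```

```text
t 24.225 tcp [ 0.5079 -0.2414  0.1831] yaw 19.25 xax [ 0.002 -0.001 -1.   ] F [-0.9  2.   6.2] tau [0.31 0.09 0.03] op 0.149 q [-0.62  0.08  1.9   0.    1.15 -0.96]
tool cm [ 0.31 -0.03 -0.08]
```

View pics/o10.png

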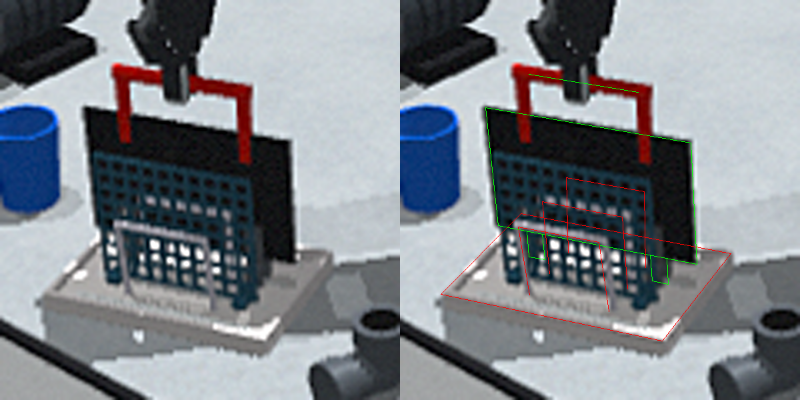

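>>> {"name": "arm_command", "arguments": {"increments": [[[-0.1,0,0,0],[0,0,0,0]]]}}

```text
time: 24.52
eef_pos: [0.5075, -0.2414, 0.1832]
tcp_rot: [0.409, 0.576, -0.409, 0.577]
contact_force: [-0.8, -0.6, 4.9]
opening: 0.144
```

>>> {"name": "arm_command", "arguments": {"increments": [[[0,0,0,0],[0,0,0,0],[0,0,0,0],[0,0,0,0]]], "grip": 1.9, "grip_force": 20}}

```text
time: 25.02
eef_pos: [0.507, -0.2411, 0.1825]
tcp_rot: [0.409, 0.577, -0.409, 0.576]
contact_force: [-1.0, -0.2, -0.4]
opening: 0.219
```

```bash
python3 -c "
from ov import *
st(); s=optics.read_camera('scene')
cv2.imwrite('pics/o11.png',cv2.resize(s[165:285,190:310],(600,600),interpolation=cv2.INTER_CUBIC))
"
```

```text
t 25.025 tcp [ 0.507  -0.2411  0.1825] yaw 19.25 xax [-0.001  0.    -1.   ] F [-1.  -0.2 -0.4] tau [0.01 0.01 0.03] op 0.219 q [-0.62  0.08  1.9  -0.    1.16 -0.96]
```

View pics/o11.png

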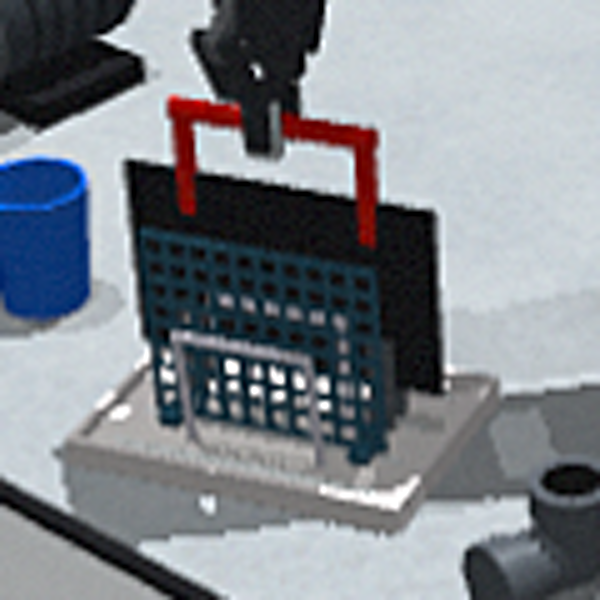

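>>> {"name": "arm_command", "arguments": {"increments": [[[0,0,0,0],[0,0,0,0],[0,0,0,0],[0,0,0,0]]], "grip": 3.0}}

```text
time: 25.58
eef_pos: [0.5072, -0.2412, 0.1828]
tcp_rot: [0.409, 0.577, -0.409, 0.577]
contact_force: [-0.5, 0.1, -0.1]
opening: 0.355
```

```bash
python3 -c "
from ov import *
st(); s=optics.read_camera('scene')
cv2.imwrite('pics/o12.png',cv2.resize(s[165:285,190:310],(600,600),interpolation=cv2.INTER_CUBIC))
"
```

```text
t 25.575 tcp [ 0.5072 -0.2412  0.1828] yaw 19.25 xax [ 0. -0. -1.] F [-0.5  0.1 -0.1] tau [-0.02 -0.04 -0.03] op 0.355 q [-0.62  0.08  1.9  -0.    1.16 -0.96]
```

View pics/o12.png

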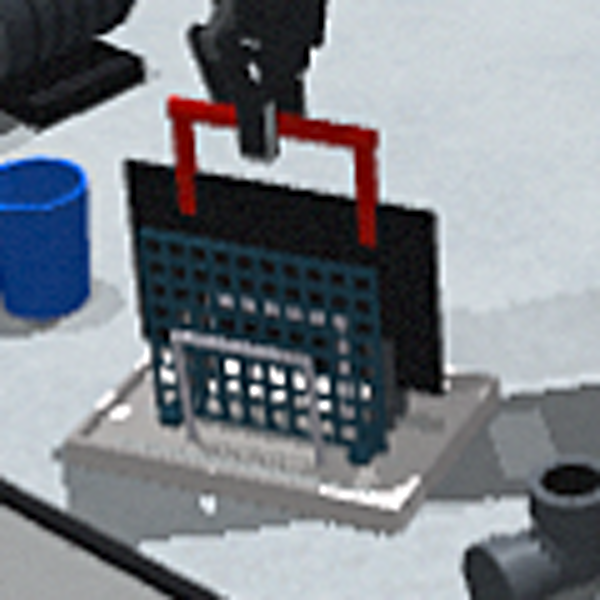

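The lid stands on its own and did not move between the last two pictures. I'll withdraw straight up.

>>> {"name": "arm_command", "arguments": {"increments": [[[-0.4,0,0,0],[-0.8,0,0,0],[-1.0,0,0,0],[-1.0,0,0,0],[-1.5,0,0,0],[-2.0,0,0,0],[-2.5,0,0,0],[-2.5,0,0,0],[-1.5,0,0,0],[0,0,0,0]]]}}

```text
time: 26.88
eef_pos: [0.5077, -0.2415, 0.3168]
tcp_rot: [0.409, 0.575, -0.409, 0.578]
contact_force: [-0.5, -0.1, 0.0]
opening: 0.351
```

>>> {"name": "arm_command", "arguments": {"increments": [[[0,2,-3.5,0],[0,2,-4,0],[0,2,-4,0],[0,2,-4,0],[0,2,-4,0],[0,2,-4,0],[0,2,-4,0],[0,1,-2,0],[0,0,0,0]]]}}

```text
time: 28.0
eef_pos: [0.5509, 0.0881, 0.3133]
tcp_rot: [0.408, 0.578, -0.409, 0.576]
contact_force: [-1.0, 0.0, 0.3]
opening: 0.349
```

```bash
python3 -c "
from ov import *
st(); s=optics.read_camera('scene');t=optics.read_camera('top');cv2.imwrite('pics/s13.png',s);cv2.imwrite('pics/t13.png',t)
for c in('scene','top'):
  for q in('lid_handle','lid_mid','lid_eyes','rack_slot'): print(c,q,[(r['at'],round(r['conf'],2)) for r in optics.place_of(c,q)])
cv2.imwrite('pics/o13.png',np.hstack([cv2.resize(s[165:285,190:310],(400,400),interpolation=cv2.INTER_CUBIC),cv2.resize(t[180:300,345:465],(400,400),interpolation=cv2.INTER_CUBIC)]))
"
```

```text
t 28.0 tcp [0.5509 0.0881 0.3133] yaw 19.41 xax [-0.003  0.    -1.   ] F [-1.   0.   0.3] tau [-0.03 -0.03  0.08] op 0.349 q [-0.02 -0.02  1.77 -0.    1.4  -0.36]
scene lid_handle [([191.1, 248.1], 0.9), ([289.9, 524.3], 0.9), ([270.8, 422.2], 0.72), ([282.3, 303.7], 0.33)]
scene lid_mid [([219.8, 245.1], 0.87), ([295.0, 504.6], 0.65), ([266.8, 330.5], 0.64), ([270.1, 399.7], 0.58)]
scene lid_eyes [([242.8, 247.9], 0.88), ([294.5, 489.1], 0.82), ([279.3, 383.8], 0.7)]
scene rack_slot [([242.9, 248.6], 0.87), ([373.2, 438.7], 0.4)]
top lid_handle [([326.7, 232.1], 0.89), ([230.2, 423.9], 0.73), ([359.5, 132.5], 0.71)]
top lid_mid [([240.0, 412.8], 0.91), ([340.9, 144.8], 0.7)]
top lid_eyes [([324.0, 153.9], 0.8), ([247.5, 407.3], 0.63)]
top rack_slot []
```

View pics/o13.png

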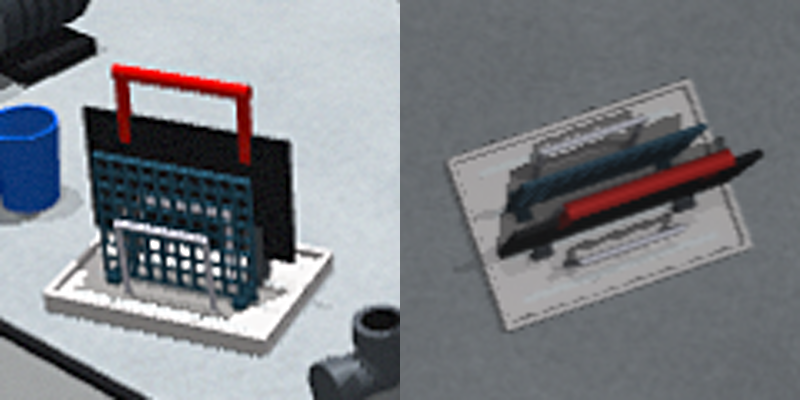

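View pics/t13.png

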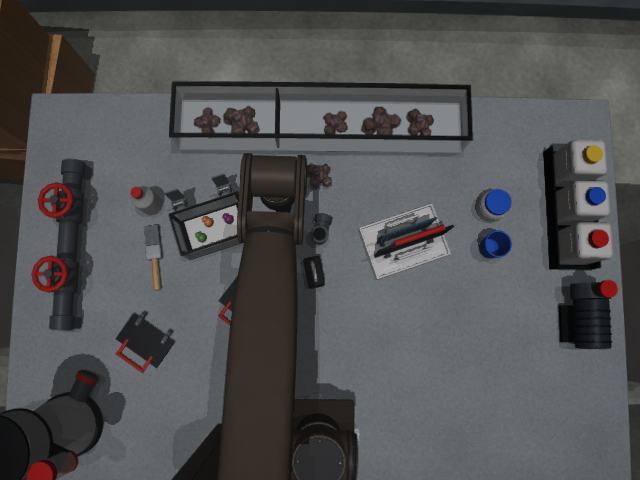

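```bash
python3 -c "
from ov import *
a=np.radians(19.25);ex=np.array([np.cos(a),np.sin(a)]);ey=np.array([-ex[1],ex[0]]);O=np.array([.5257,-.2359])
t=cv2.imread('pics/t13.png').astype(int)[190:270,360:465]
m=(t[...,2]>90)&(t[...,2]>2.2*t[...,1])&(t[...,2]>2.2*t[...,0]); v,u=np.where(m)
P=np.array([onz('top',(y+190,x+360),.198)[:2] for y,x in zip(v,u)])-O
w=P[(abs(P@ey)<.045)]; b=P@ey
print('handle x',(w@ex).mean(),'y',(b.min()+b.max())/2,'slope deg',np.degrees(np.polyfit(w@ey,w@ex,1)[0]))
for c,rc,z in(('scene',(191.1,248.1),.198),('top',(230.2,423.9),.198),('top',(240,412.8),.0975),('scene',(219.8,245.1),.0975)):
  p=onz(c,rc,z)[:2]-O; print(c,z,p@ex,p@ey)
s0=cv2.imread('pics/scene0.png').astype(int);s1=cv2.imread('pics/s13.png').astype(int)
for q in('strainer','elbow','magnet','supplement','beaker'): print(q,[(r['at'],round(r['conf'],2)) for r in optics.place_of('scene',q)][:1])
"
```

```text
handle x -0.01655303473390416 y -0.002273204685187921 slope deg -0.17319045151719814
scene 0.198 -0.015271512319822959 0.013942564133935367
top 0.198 -0.009119852821874521 -0.015864703868138954
top 0.0975 -0.013752915419530914 -0.0037843479221599256
scene 0.0975 -0.021070149513499597 -0.006335716791389323
strainer [([249.0, 241.7], 0.89)]
elbow [([283.9, 305.0], 0.63)]
magnet [([268.5, 332.6], 0.94)]
supplement []
beaker [([228.0, 199.4], 0.93)]
```

```bash
python3 -c "
from plant import ctrl; print(ctrl.sign_off())"
```

```text
the job is handed in; nothing more can be done
None
```

The lid is off the box and stands in the free slot of the white rack, handle up. I handed the job in with the gripper open and well clear, at about 28 s of the 64 s allowed. It reported no verdict, as expected.

I pinched the red handle from above, swung the lid upright about its hinges and lifted it straight off the pins. I then carried it over the elbow and magnet and lowered it until it touched down. Measured forces stayed around 10 N or less.

**Last checks:**
- **Position:** from the top view, the handle is within about 2.5 mm of the slot's centre line and about 2 mm of its middle. It is within 0.2° of the slot's direction.
- **Stability:** the lid stood upright on its own, and did not shift as the fingers opened or after I withdrew.
- **Other things:** the strainer and the other things look unmoved in the pictures. The network's last check missed the white bottle, but it shows in place in the final top view.

**Disagreements:**
- **Height:** the lid touched down with the handle about 2 mm above the stated 198 mm, which is within measuring error.
- **Network points:** the networks' handle points disagreed along the slot by up to 16 mm either way. I trusted the measured red pixels instead.

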